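# Put the game parts back in their holders

## Robot

A 6-joint arm with a two-finger parallel gripper is mounted at the origin on the work surface. World frame = base frame: x ahead of the robot, y to its left, z up, the work surface at z = 0. Lengths are in m, angles in rad, forces in N, time in s.
With the tool pointing down it reaches from about 0.3 to 0.875 m from the base axis. Payload 6.4 kg.
Tool frame: the origin (TCP) lies between the finger pads; the fingertips stand 8 mm ahead of it and the grasp point (between the pads) lies 11 mm behind it (ctrl.finger_overhang is the distance from the TCP to the fingertips, in m); z points along the fingers, y is the line along which they close (so a half turn about z gives the same grasp; the last joint's range is limited). The gripper opens to 85 mm and grips with 20 to 120 N. Pads are 22 mm wide; open, the fingers measure 114 mm over their backs; the gripper's body (76 mm by 85 mm) begins 54 mm behind the grasp point. The pads swing forward as they close: fully open they stand 13 mm farther back than shut.
Start: joints at [-1.539, 0.181, 1.607, -0, 1.354, -0.206], TCP at [0.135, -0.559, 0.239] pointing down, gripper open.
Joint ranges: [-2.99, 2.99], [-0.89, 2.07], [0.3, 2.58], [-1.14, 4.28], [0, 2.63], [-3.12, 3.12]. Speed limits (rad/s): [2.57, 2.57, 3.01, 3.14, 3.14, 3.14].

## Interface

Orientations are given as a unit quaternion [w, x, y, z].
In Python, from bench import ctrl, camera gives the robot as it stands.
- The arm moves only by the shell command python3 -m pendant 'ROWS' [OPENING]. ROWS is JSON, a list of rows, each a list of 6 numbers: the shift along the world's x, y, z normalised to -1 to 1, where 1 is 200 mm, then the turn, a rotation vector about the world's x, y, z normalised to -1 to 1, where 1 is pi/2 rad. In form: [[dx, dy, dz, rx, ry, rz], ...]. A call has exactly 10 rows; each row shifts and turns the commanded pose from where the row before left it; what a row does not reach is not made up. A row lasts 1/8 s, in which the tool goes at most 62.5 mm and 10.7 degrees, less where a joint would pass 70% of its speed; a pose out of reach is approached as far as the arm can. A call with a number of a shift or a turn outside -1 to 1 is refused whole. A call with a gripper value outside its range is refused whole. OPENING is the opening, from -1 (shut) to 1 (fully open), set as the call begins (- or left out, the last holds). The fingers move at their own pace and stop on an object; the grip force is fixed at half the most. Time passes only in rows, so rows that do not move let the fingers close, or fill a call up. It gives the time, the measured TCP pose, the force, the opening and the grip force at its end, in the units of the state.
- ctrl.get_obs(): the state, without advancing time (a new reading comes with each control period).
- camera(name): name is "scene" or "top"; returns a dict with "color" (420x560x3 uint8, blue, green, red), "fx", "fy", "cx", "cy" (pixels), "xyz" and "rotation" of the camera in the world. Camera axes: x right, y down, z forward; pixel columns grow to the right and rows downward; lengths in m; the calibration is good to about 2 mm. A picture is of the moment at which its call begins. There is no depth.
- ctrl.hand_in(): hands the job in; it is judged then, once.
The state is a dict: "time_s": time; "q": joint angles; "dq": joint speeds; "joint_efforts": joint torques, N m; "eef_pos": TCP position; "eef_rot": TCP orientation; "wrist_force": force on the tool from outside, world axes, zero at the start; "torque": the same for the moment, N m; "opening": opening from 0.0 (shut) to 1.0 (fully open); "grasp_force": force on a finger pad.
Only numpy, scipy, OpenCV 4.12 (cv2) and the standard library are available. Lean on these libraries where they do the work, as an engineer would, in place of code of your own. Each camera call takes 0.05 s, during which the arm holds its last target. There are 200 camera calls.

## Task

Put the game parts away: set each wooden cover plate over the pins of the stand that match its holes, so that it lies flat on the stand, the round timer inside the round rim and the square dice box squarely inside the square rim, all upright and let go. Set them down, do not drop them, and leave the two green cubes where they are.

Things in the scene. Friction and masses are not known exactly. Their poses are not given: they have to be found in the camera images.
- cover2_grip (a point): Pale wooden cover plate 100 x 62 x 10 mm (x, y, z) with two holes 19 mm wide, one on either side of the middle, 32 mm from it along x (y = 0); on its middle an upright grip bar 14 mm wide (y), 40 mm long (x), 30 mm tall. Point: centre line, 8 mm below the bar's top, 32 mm above the underside; z up. Loose, on the table. 90 g, the same after a half turn.
- cover4_grip (a point): Pale wooden cover plate 100 x 62 x 10 mm (x, y, z) with four holes 19 mm wide, at x = +-32 mm, y = +-15 mm from the middle; on its middle an upright grip bar 14 mm wide (y), 40 mm long (x), 30 mm tall. Point: centre line, 8 mm below the bar's top, 32 mm above the underside; z up. Loose, on the table. 90 g, the same after a half turn.
- timer_grip (a point): White plastic turning-knob kitchen timer: a round body 60 mm across and 26 mm tall; on its middle an upright grip bar 14 mm wide (y), 44 mm long (x), 30 mm tall. Point: centre line, 8 mm below the bar's top, 48 mm above the underside; z up. Loose, on the table. The bar is its knob, which does not turn. About 120 g.
- dicebox_grip (a point): Small closed pale wooden dice box, 50 x 50 mm and 28 mm tall, with a dark line round it; on its middle an upright grip bar 14 mm wide (y), 40 mm long (x), 30 mm tall. Point: centre line, 8 mm below the bar's top, 50 mm above the underside; z up. Loose, on the table. About 120 g.
- stand2_seat (a point): Middle of the top of a fixed dark wooden stand, a slab 106 x 68 mm (x, y), 12 mm thick (point 12 mm above the table), with two upright pins, 32 mm on either side of the middle along x (y = 0), 10 mm thick, 22 mm high above the slab. The cover with the same hole pattern fits over them, x along x (either way round), flat on the slab, with 4 mm play each way.
- stand4_seat (a point): Middle of the top of a fixed dark wooden stand, a slab 106 x 68 mm (x, y), 12 mm thick (point 12 mm above the table), with four upright pins, at x = +-32 mm, y = +-15 mm from the middle, 10 mm thick, 22 mm high above the slab. The cover with the same hole pattern fits over them, x along x (either way round), flat on the slab, with 4 mm play each way.
- roundwell_seat (a point): Middle of the floor of a fixed holder: a dark wooden base 90 x 90 x 6 mm with a low pale round rim on it, 78 mm across inside, 8 mm high above the floor, 4 mm thick. The point is on the floor, 6 mm above the table. For the round timer, in any turn.
- squarewell_seat (a point): Middle of the floor of a fixed holder: a dark wooden base 90 x 90 x 6 mm with a low pale square rim on it, 66 x 66 mm inside, its sides along x and y, 8 mm high above the floor, 4 mm thick. The point is on the floor, 6 mm above the table. For the square dice box, sides along the rim's sides (any quarter turn).
- cube_a_mid (a point): Centre of a loose green acrylic cube, 28 mm, a bystander in the middle of the work area. Not to be moved.
- cube_b_mid (a point): Centre of a loose green acrylic cube, 28 mm, a bystander to the left of the work area. Not to be moved.
Not all that is in view belongs to the job. What is shaped like the part that bears cover2_grip but pink or red is not meant.

How it is judged:
By the outcome, as a careful person would: the job done as asked, in the order asked, and still so for the second after the job is handed in, with the robot touching nothing.
It also fails if it takes over 120 s, if anything falls off the work surface, if the arm or the gripper's body presses on something with over 40 N, if the wrist force passes 120 N, or if a joint passes its speed limit or range.

## Working session

There is one attempt and no reset: what is moved stays moved. The work goes in short steps, Python scripts to look and compute and a shell command to move; the robot and the scene stay as the last step left them, time stands still between calls to the robot, and variables do not carry over. Pictures are saved under pics/ and viewed, at most 14 in all, crops included, and the job is handed in when it is done.

```bash
mkdir -p pics
python3 - <<'E'
from bench import ctrl,camera
import cv2
for n in("top","scene"):
    c=camera(n);cv2.imwrite(f"pics/{n}0.png",c["color"]);print(n,c["fx"],c["fy"],c["cx"],c["cy"],c["xyz"],c["rotation"])
o=ctrl.get_obs();print(o)
E
```

```text
top 499.3469246429072 499.3469246429072 279.1005299613234 206.8892776968929 [ 0.20328146 -0.01010136  1.41077747] [-0.05890644  0.71207908 -0.69532607  0.07742782]
scene 488.61393899549694 488.61393899549694 276.1544078551797 208.9899798950637 [1.17315569 0.84418945 0.7976607 ] [-0.15779091  0.30245443  0.8239971  -0.45238492]
{'time_s': 0.1, 'q': array([-1.53931981e+00,  1.81489030e-01,  1.60792082e+00, -4.65172834e-06,
        1.35380435e+00, -2.06315625e-01]), 'dq': array([-0.00013893, -0.00108499, -0.00284   , -0.00067327, -0.001358  ,
       -0.00037796]), 'joint_efforts': array([ 5.55876795e-04, -4.45874119e+01, -3.52239454e+01, -1.71552197e-04,
        4.13148853e-03, -1.97082738e-05]), 'eef_pos': array([ 0.13543656, -0.55831417,  0.23845552]), 'eef_rot': array([-8.07874000e-04,  9.92939799e-01,  1.18616605e-01,  6.85248231e-05]), 'wrist_force': array([-0.96382033,  0.71365323,  0.22146932]), 'torque': array([-0.02922722, -0.0665263 , -0.0353506 ]), 'grasp_force': 0.0, 'opening': 0.9985095221508069}
```

View pics/top0.png

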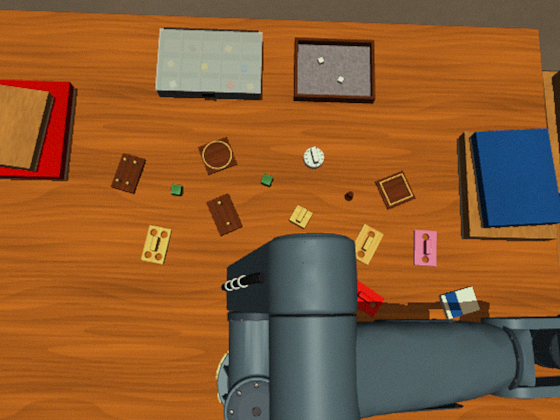

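View pics/scene0.png

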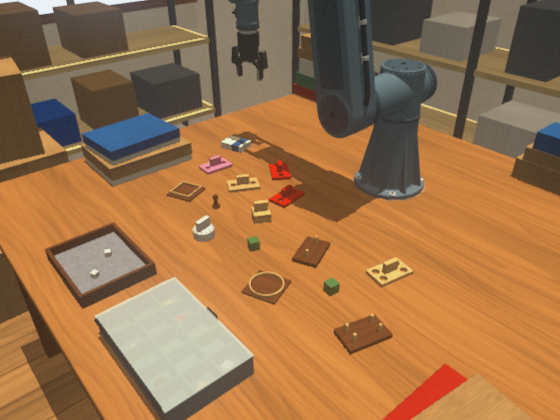

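```bash
cat > h.py <<'E'
import numpy as np,cv2
from scipy.spatial.transform import Rotation as R
from bench import ctrl,camera
def rot(c):
    q=np.array(c["rotation"]);return R.from_quat(q[[1,2,3,0]]).as_matrix()
def ray(c,uv,z):
    uv=np.atleast_2d(uv);d=np.c_[(uv[:,0]-c["cx"])/c["fx"],(uv[:,1]-c["cy"])/c["fy"],np.ones(len(uv))]@rot(c).T
    p=np.array(c["xyz"]);return p+d*((z-p[2])/d[:,2])[:,None]
def proj(c,P):
    p=(np.atleast_2d(P)-c["xyz"])@rot(c);return np.c_[p[:,0]/p[:,2]*c["fx"]+c["cx"],p[:,1]/p[:,2]*c["fy"]+c["cy"]]
E
python3 - <<'E'
import cv2,numpy as np
a=cv2.imread("pics/top0.png");b=cv2.resize(a[130:280,100:300],None,fx=4,fy=4,interpolation=2);cv2.imwrite("pics/t1.png",b)
b=cv2.resize(a[130:280,270:470],None,fx=4,fy=4,interpolation=2);cv2.imwrite("pics/t2.png",b)
h=cv2.cvtColor(a,cv2.COLOR_BGR2HSV)
for n,p in dict(table=(270,260),cov=(165,250),cov2=(370,235),stand=(125,175),stand2=(222,215),well=(215,160),box=(300,215),timer=(308,157)).items():print(n,p,h[p[1],p[0]])
E
```

```text
table (270, 260) [111  44  58]
cov (165, 250) [ 26 148 200]
cov2 (370, 235) [ 14 214 182]
stand (125, 175) [  9 198 103]
stand2 (222, 215) [ 10 209 105]
well (215, 160) [ 10 201 114]
box (300, 215) [ 23 153 221]
timer (308, 157) [ 41  28 228]
```

View pics/t1.png

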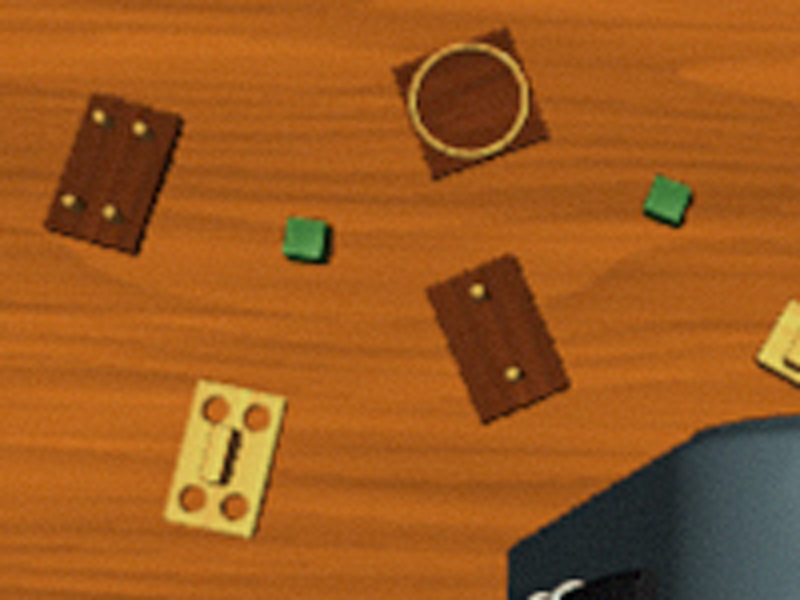

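View pics/t2.png

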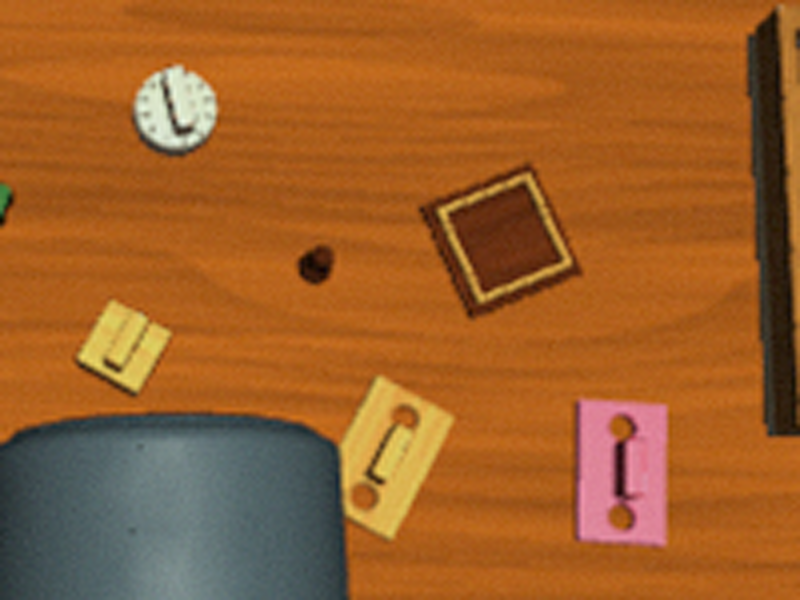

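```bash
cat > m.py <<'E'
from h import *
c=camera("top");a=c["color"];h=cv2.cvtColor(a,cv2.COLOR_BGR2HSV)
W=[]
def add(n,lo,hi,box,z,kmin=40):
    x0,y0,x1,y1=box;m=cv2.inRange(h,lo,hi);k=np.zeros_like(m);k[y0:y1,x0:x1]=m[y0:y1,x0:x1]
    cs,hi_=cv2.findContours(k,cv2.RETR_CCOMP,cv2.CHAIN_APPROX_NONE)
    for i,q in enumerate(cs):
        A=cv2.contourArea(q)
        if hi_[0][i][3]<0 and A>kmin:
            P=ray(c,q[:,0,:],z)[:,:2]
            r=cv2.minAreaRect((P*1000).astype(np.float32));b=cv2.boxPoints(r)
            e=[b[1]-b[0],b[2]-b[1]];L=max(e,key=np.linalg.norm)
            print(n,"px",q[:,0].mean(0).round(1),"rect c",np.round(r[0],1),"size",np.round(r[1],1),"long ang",round(np.degrees(np.arctan2(L[1],L[0]))%180,1))
        elif hi_[0][i][3]>=0 and len(q)>=8:
            M=cv2.moments(q);u=np.array([M["m10"],M["m01"]])/max(M["m00"],1e-9)
            print("   hole A",A,u.round(1),(ray(c,u,z/2)[0,:2]*1000).round(1))
def blobs(n,lo,hi,box,z):
    x0,y0,x1,y1=box;m=cv2.inRange(h,lo,hi)[y0:y1,x0:x1]
    k,l,s,ce=cv2.connectedComponentsWithStats(m)
    for i in range(1,k):
        if s[i,4]>=3:print("  ",n,s[i,4],(ce[i]+[x0,y0]).round(1),(ray(c,ce[i]+[x0,y0],z)[0,:2]*1000).round(1))
pale=((18,70,130),(34,190,255));dark=((0,120,40),(20,255,140))
add("cover4",*pale,(135,218,180,270),.01)
add("cover2",*pale,(350,218,390,268),.01)
add("box",*pale,(285,200,318,232),.028)
add("timer",(0,0,140),(180,75,255),(298,140,330,172),.026)
add("stand4",*dark,(105,148,150,198),.012);blobs("pin",(12,60,150),(34,185,255),(115,155,145,188),.030)
add("stand2",*dark,(202,190,246,240),.012);blobs("pin",(12,60,150),(34,185,255),(210,195,240,230),.030)
add("rwell",*dark,(195,133,240,178),.006);add("rrim",(18,60,150),(34,190,255),(195,133,240,178),.014)
add("swell",*dark,(372,168,418,212),.006);add("srim",(18,60,150),(34,190,255),(372,168,418,212),.014)
add("cubes",(50,80,50),(80,255,255),(160,170,280,200),.028,20)
E
python3 m.py
```

```text
cover4 px [155.8 244.4] rect c [362.4 298.9] size [ 63.8 101.9] long ang 169.4
   hole A 42.0 [158.1 256.3] [329.  291.2]
   hole A 43.5 [147.7 254.4] [333.6 320.5]
   hole A 47.0 [157.  243.9] [363.6 296.7]
   hole A 46.5 [163.7 234.1] [391.7 279.7]
   hole A 43.5 [153.4 231.8] [397.5 308.9]
cover2 px [366.6 243.6] rect c [ 377.5 -290.8] size [ 64.2 100.7] long ang 152.2
   hole A 48.5 [360.3 253.9] [ 349.3 -276.9]
   hole A 15.0 [362.9 248.8] [ 363.8 -284.6]
   hole A 14.0 [363.9 243.4] [ 379.3 -287.4]
   hole A 9.0 [366.4 238.4] [ 393.7 -294.8]
   hole A 44.0 [370.3 233.7] [ 407.7 -306.1]
box px [300.6 215.9] rect c [ 450.4 -104.7] size [50.1 51.2] long ang 151.3
   hole A 11.5 [297.3 221. ] [437.4 -96.4]
timer px [313.5 156.9] rect c [ 625.6 -140. ] size [57.3 55.1] long ang 0.7
   hole A 41.5 [312.9 157.8] [ 625.5 -139.4]
stand4 px [128.4 173. ] rect c [565.4 390.9] size [ 75.3 108.9] long ang 165.2
   hole A 6.0 [134. 191.] [513.7 372. ]
   hole A 9.5 [126.8 182.2] [539.  394.5]
   hole A 8.5 [116.8 179.4] [546.6 423.6]
   hole A 6.0 [140. 174.] [564.3 358.7]
   hole A 11.0 [14
[... 494 characters left out ...]
9]
rwell px [210.9 168.8] rect c [582.9 158.7] size [59.  30.6] long ang 67.0
rwell px [231.  160.5] rect c [610.9  94.8] size [32.1 65.6] long ang 157.8
rwell px [216.8 154.4] rect c [630.9 141.8] size [73.  72.7] long ang 2.3
swell px [395.7 188.9] rect c [ 541.7 -382.1] size [64.6 64.7] long ang 113.5
swell px [394.6 189.9] rect c [ 538.8 -378.7] size [91.5 92.9] long ang 113.7
   hole A 705.5 [395.8 188.8] [ 541.7 -383. ]
srim px [395.6 189. ] rect c [ 539.3 -380. ] size [74.9 74.8] long ang 23.4
   hole A 534.5 [395.7 188.8] [ 540.8 -381.8]
cubes px [175.8 189.4] rect c [516.4 249.9] size [26.1 25.4] long ang 1.6
cubes px [266.5 179.6] rect c [551.9  -6.1] size [26.3 26.1] long ang 69.0
```

```bash
python3 -m pendant '[[0.152,0.167,-0.0866,0,0,-0.0564],[0.152,0.167,-0.0866,0,0,-0.0564],[0.152,0.167,-0.0866,0,0,-0.0564],[0.152,0.167,-0.0866,0,0,-0.0564],[0.152,0.167,-0.0866,0,0,-0.0564],[0.152,0.167,-0.0866,0,0,-0.0564],[0.152,0.167,-0.0866,0,0,-0.0564],[0.152,0.167,-0.0866,0,0,-0.0564],[0,0,0,0,0,0],[0,0,0,0,0,0]]' 0.2
cat > s.py <<'E'
from h import *
import sys
o=ctrl.get_obs();q=o["eef_rot"];M=R.from_quat(q[[1,2,3,0]]).as_matrix()
print(o["time_s"],(o["eef_pos"]*1000).round(1),"alpha",np.degrees(np.arctan2(M[1,0],M[0,0])).round(2),"tilt",M[:2,2].round(4),"F",o["wrist_force"].round(1),"open",round(o["opening"]*85,1),o["grasp_force"])
if len(sys.argv)>1:
    x,y,z=map(float,sys.argv[2:5])
    ims=[]
    for n in("top","scene"):
        c=camera(n);u=proj(c,[x/1000,y/1000,z/1000])[0].astype(int);w,v=(50,75)
        u=[int(np.clip(u[0],w,560-w)),int(np.clip(u[1],v,420-v))]
        ims.append(cv2.resize(c["color"][u[1]-v:u[1]+v,u[0]-w:u[0]+w],None,fx=4,fy=4,interpolation=2));print(n,"origin",u[0]-w,u[1]-v)
    cv2.imwrite(sys.argv[1],np.hstack(ims))
E
python3 s.py pics/a1.png 378 -291 40; python3 -c "from bench import ctrl;print(ctrl.finger_overhang)"
```

```text
time_s: 1.4
eef_pos: [0.3787, -0.2918, 0.1008]
eef_rot: [0.0, 0.973, -0.233, -0.0]
wrist_force: [0.2, -0.4, 0.1]
opening: 0.603
grasp_force: 0.0
1.4 [ 378.7 -291.8  100.8] alpha -26.9 tilt [-0.0001 -0.0003] F [ 0.2 -0.4  0.1] open 51.3 0.0
top origin 317 167
scene origin 192 100
0.008
```

```bash
python3 -m pendant '[[0,0,-0.1,0,0,0],[0,0,-0.1,0,0,0],[0,0,-0.08,0,0,0],[0,0,-0.06,0,0,0],[0,0,-0.03,0,0,0],[0,0,-0.017,0,0,0],[0,0,0,0,0,0],[0,0,0,0,0,0],[0,0,0,0,0,0],[0,0,0,0,0,0]]'; python3 s.py pics/a2.png 378 -291 40
```

```text
time_s: 2.75
eef_pos: [0.3788, -0.2917, 0.0236]
eef_rot: [0.0, 0.972, -0.233, 0.0]
wrist_force: [0.0, -0.6, -0.3]
opening: 0.593
grasp_force: 0.0
2.75 [ 378.8 -291.7   23.6] alpha -26.98 tilt [ 0.0003 -0.0003] F [ 0.  -0.6 -0.3] open 50.4 0.0
top origin 317 167
scene origin 192 100
```

View pics/a2.png

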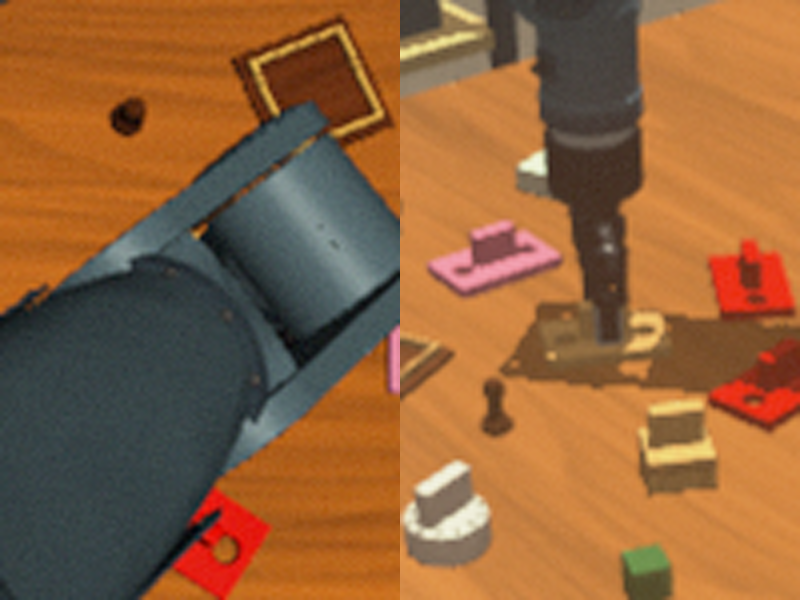

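```bash
python3 -m pendant '[[0,0,0,0,0,0],[0,0,0,0,0,0],[0,0,0,0,0,0],[0,0,0,0,0,0],[0,0,0,0,0,0],[0,0,0,0,0,0],[0,0,0,0,0,0],[0,0,0,0,0,0],[0,0,0,0,0,0],[0,0,0,0,0,0]]' -1; python3 -m pendant '[[0,0,0.05,0,0,0],[0,0,0.1,0,0,0],[0,0,0.15,0,0,0],[0,0,0.2,0,0,0],[0,0,0.1,0,0,0],[0.05,0.2,0,0,0,0.0573],[0.05,0.2,0,0,0,0.0573],[0.05,0.2,0,0,0,0.0573],[0.05,0.2,0,0,0,0.0573],[0.05,0.2,0,0,0,0.0573]]';  python3 s.py
```

```text
time_s: 4.1
eef_pos: [0.3788, -0.2918, 0.0235]
eef_rot: [0.0, 0.972, -0.233, 0.0]
wrist_force: [-1.1, -0.5, 5.6]
opening: 0.154
grasp_force: 59.3
time_s: 5.35
eef_pos: [0.4284, -0.0901, 0.1433]
eef_rot: [-0.0, 1.0, -0.009, -0.0]
wrist_force: [-0.4, -0.6, -0.3]
opening: 0.148
grasp_force: 58.7
5.35 [428.4 -90.1 143.3] alpha -1.04 tilt [-0.0005  0.0004] F [-0.4 -0.6 -0.3] open 12.6 58.68929922580719
```

```bash
python3 -m pendant '[[0.0213,0.17,0,0,0,0.0475],[0.0213,0.17,0,0,0,0.0475],[0.0213,0.17,0,0,0,0.0475],[0.0213,0.17,0,0,0,0.0475],[0.0213,0.17,0,0,0,0.0475],[0.0213,0.168,0,0,0,0.0475],[0,0,-0.12,0,0,0],[0,0,-0.12,0,0,0],[0,0,-0.10,0,0,0],[0,0,0,0,0,0]]';  python3 s.py pics/a3.png 454 113 40
```

```text
time_s: 6.6
eef_pos: [0.4523, 0.112, 0.0739]
eef_rot: [-0.001, 0.977, 0.212, -0.002]
wrist_force: [-0.3, -0.6, -0.3]
opening: 0.149
grasp_force: 58.8
6.6 [452.3 112.   73.9] alpha 24.46 tilt [-0.0045  0.0001] F [-0.3 -0.6 -0.3] open 12.7 58.799083828926086
top origin 172 136
scene origin 262 166
```

View pics/a3.png

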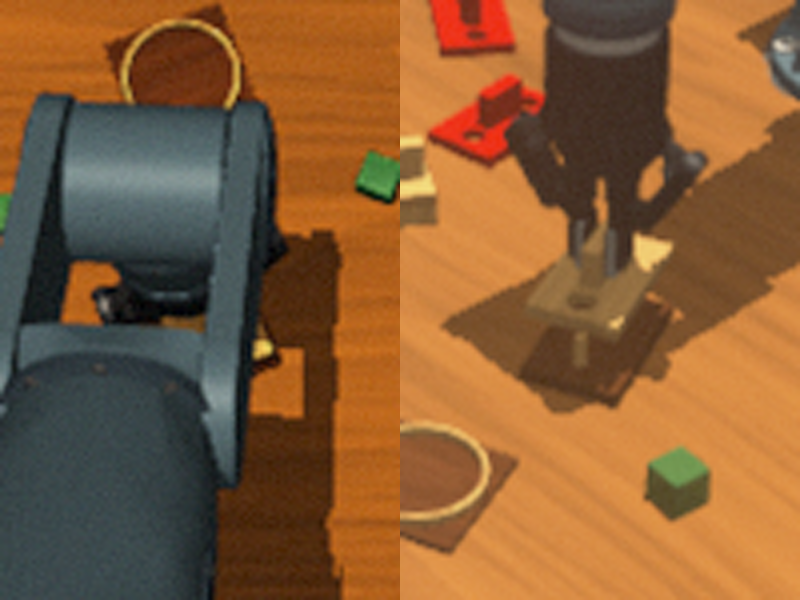

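Run:
```python
from h import *
c=camera("scene");o=ctrl.get_obs();p=o["eef_pos"];a=np.radians(24.5);d=np.array([np.cos(a),np.sin(a),0])
z=p[2]-.0235
H=np.array([*p[:2],z+.005])+.032*d
print("hole exp",proj(c,H))
S=np.array([.454,.113,.034]);print("pins exp",proj(c,[S+.032*d,S-.032*d]))
for f,im in(("now",c["color"]),("init",cv2.imread("pics/scene0.png"))):
    h=cv2.cvtColor(im,cv2.COLOR_BGR2HSV)
    print(f);print(h[246:258:2,300:316:2].tolist() if f=="now" else "")
im=cv2.imread("pics/scene0.png");h=cv2.cvtColor(im,cv2.COLOR_BGR2HSV)
m=cv2.inRange(h[230:265,292:332],(14,40,130),(34,190,255))
k,l,s,ce=cv2.connectedComponentsWithStats(m)
for i in range(1,k):print(s[i],ce[i]+[292,230])
cv2.imwrite("pics/a4.png",np.hstack([cv2.resize(im[228:268,290:335],None,fx=8,fy=8),cv2.resize(c["color"][228:268,290:335],None,fx=8,fy=8)]))
```

```text
hole exp [[306.99010665 242.20919371]]
pins exp [[307.27493209 249.73265623]
 [316.54171114 236.3276008 ]]
now
[[[16, 141, 114], [16, 138, 113], [16, 141, 116], [17, 140, 113], [16, 137, 117], [17, 142, 131], [16, 142, 144], [18, 143, 180]], [[13, 150, 90], [12, 151, 93], [14, 146, 101], [14, 143, 109], [16, 132, 116], [15, 136, 109], [16, 133, 117], [17, 143, 134]], [[12, 144, 94], [13, 153, 95], [13, 164, 95], [17, 144, 136], [16, 142, 124], [13, 156, 95], [14, 153, 102], [15, 146, 105]], [[13, 159, 90], [13, 159, 93], [14, 154, 93], [16, 135, 121], [16, 137, 115], [13, 163, 91], [12, 164, 90], [14, 164, 90]], [[13, 167, 90], [13, 150, 92], [15, 158, 95], [17, 137, 123], [16, 152, 111], [14, 154, 93], [14, 172, 89], [12, 158, 92]], [[14, 168, 91], [13, 164, 90], [13, 154, 96], [15, 137, 121], [16, 141, 110], [12, 154, 93], [14, 167, 90], [12, 155, 94]]]
init

[  0   0  40  35 661] [312.81694402 241.88048411]
[13 18  4  8 16] [307.     250.6875]
[16 27  1  1  1] [308. 257.]
[ 0 31 12  4 27] [295.88888889 263.11111111]
```

View pics/a4.png

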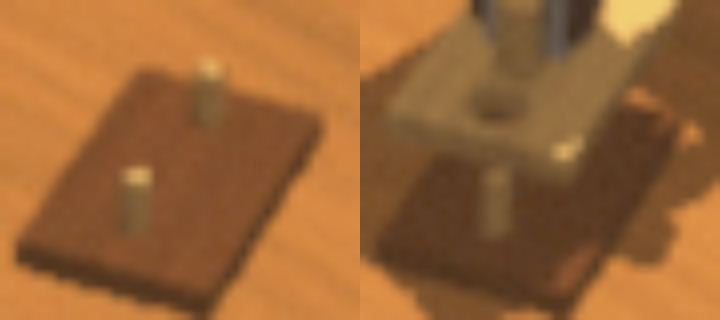

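```bash
python3 -m pendant '[[0.0085,0.005,0,0,0,0],[0,0,-0.025,0,0,0],[0,0,-0.025,0,0,0],[0,0,-0.025,0,0,0],[0,0,-0.025,0,0,0],[0,0,-0.025,0,0,0],[0,0,-0.025,0,0,0],[0,0,-0.02,0,0,0],[0,0,-0.01,0,0,0],[0,0,0,0,0,0]]';  python3 s.py
```

```text
time_s: 8.0
eef_pos: [0.4559, 0.113, 0.0392]
eef_rot: [-0.0, 0.977, 0.212, -0.0]
wrist_force: [-0.4, 0.2, -0.6]
opening: 0.154
grasp_force: 58.8
8.0 [455.9 113.   39.2] alpha 24.45 tilt [-0.0002  0.    ] F [-0.4  0.2 -0.6] open 13.1 58.800047636032104
```

```bash
python3 -m pendant '[[-0.005,0,-0.006,0,0,0],[0,0,-0.005,0,0,0],[0,0,-0.005,0,0,0],[0,0,-0.003,0,0,0],[0,0,0,0,0,0],[0,0,0,0,0,0],[0,0,0,0,0,0],[0,0,0,0,0,0],[0,0,0,0,0,0],[0,0,0,0,0,0]]';  python3 s.py
```

```text
time_s: 9.25
eef_pos: [0.455, 0.113, 0.0355]
eef_rot: [0.0, 0.977, 0.212, 0.0]
wrist_force: [-0.0, 0.1, -0.7]
opening: 0.148
grasp_force: 58.9
9.25 [455.  113.   35.5] alpha 24.45 tilt [ 0.0001 -0.    ] F [-0.   0.1 -0.7] open 12.6 58.91887664794922
```

```bash
python3 -m pendant '[[0,0,-0.0025,0,0,0],[0,0,-0.0025,0,0,0],[0,0,-0.0025,0,0,0],[0,0,0,0,0,0],[0,0,0,0,0,0],[0,0,0,0,0,0],[0,0,0,0,0,0],[0,0,0,0,0,0],[0,0,0,0,0,0],[0,0,0,0,0,0]]';  python3 s.py
```

```text
time_s: 10.5
eef_pos: [0.455, 0.113, 0.0355]
eef_rot: [0.0, 0.977, 0.212, -0.0]
wrist_force: [-8.0, -1.1, 19.6]
opening: 0.154
grasp_force: 61.6
10.5 [455.  113.   35.5] alpha 24.47 tilt [-0.0005 -0.0003] F [-8.  -1.1 19.6] open 13.1 61.6220498085022
```

```bash
python3 -m pendant '[[0,0,0.0025,0,0,0],[0,0,0.0025,0,0,0],[0,0,0,0,0,0],[0,0,0,0,0,0],[0,0,0.05,0,0,0],[0,0,0.1,0,0,0],[0,0,0.15,0,0,0],[0,0,0.15,0,0,0],[0,0,0.1,0,0,0],[0,0,0,0,0,0]]' 0; python3 -m pendant '[[-0.0575,0.117,0,0,0,-0.0485],[-0.0575,0.117,0,0,0,-0.0485],[-0.0575,0.117,0,0,0,-0.0485],[-0.0575,0.117,0,0,0,-0.0485],[-0.0575,0.117,0,0,0,-0.0485],[-0.0575,0.117,0,0,0,-0.0485],[-0.0575,0.117,0,0,0,-0.0485],[-0.0575,0.117,0,0,0,-0.0485],[0,0,-0.15,0,0,0],[0,0,-0.15,0,0,0]]'; python3 s.py pics/a5.png 454 113 30
```

```text
time_s: 11.75
eef_pos: [0.4564, 0.113, 0.1471]
eef_rot: [0.0, 0.977, 0.212, 0.002]
wrist_force: [0.1, -0.3, -0.5]
opening: 0.503
grasp_force: 0.0
time_s: 13.0
eef_pos: [0.3623, 0.3004, 0.0836]
eef_rot: [0.0, 0.996, -0.091, -0.0]
wrist_force: [0.1, -0.1, -0.3]
opening: 0.501
grasp_force: 0.0
13.0 [362.3 300.4  83.6] alpha -10.41 tilt [-0.0003 -0.0002] F [ 0.1 -0.1 -0.3] open 42.6 0.0
top origin 173 137
scene origin 261 169
```

View pics/a5.png

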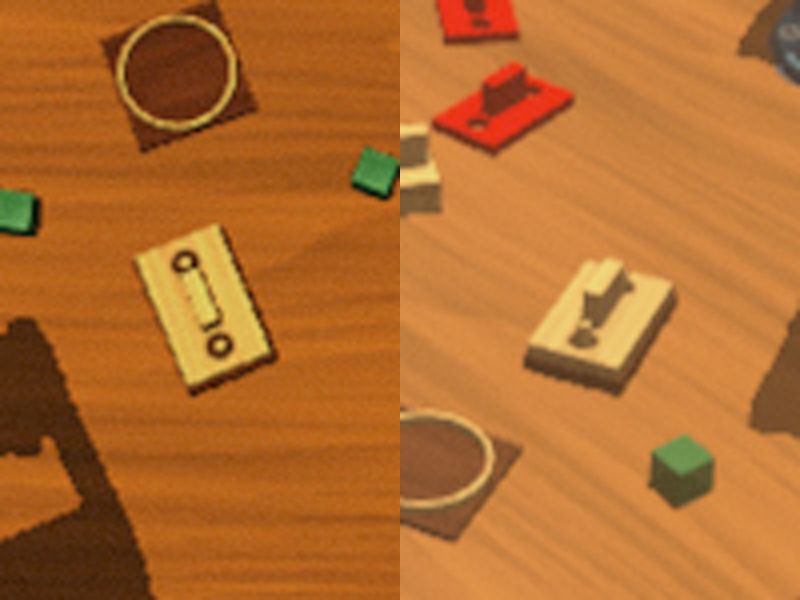

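```bash
python3 -m pendant '[[0.0025,0,-0.1,0,0,0],[0,0,-0.1,0,0,0],[0,0,-0.06,0,0,0],[0,0,-0.03,0,0,0],[0,0,-0.01,0,0,0],[0,0,0,0,0,0],[0,0,0,0,0,0],[0,0,0,0,0,0],[0,0,0,0,0,0],[0,0,0,0,0,0]]';python3 s.py;  python3 -m pendant '[[0,0,0,0,0,0],[0,0,0,0,0,0],[0,0,0,0,0,0],[0,0,0,0,0,0],[0,0,0,0,0,0],[0,0,0,0,0,0],[0,0,0,0,0,0],[0,0,0,0,0,0],[0,0,0,0,0,0],[0,0,0,0,0,0]]' -1; python3 s.py
```

```text
time_s: 14.35
eef_pos: [0.3634, 0.3002, 0.0251]
eef_rot: [-0.0, 0.996, -0.091, 0.0]
wrist_force: [-0.6, 0.3, -0.2]
opening: 0.5
grasp_force: 0.0
14.35 [363.4 300.2  25.1] alpha -10.47 tilt [0.0001 0.0001] F [-0.6  0.3 -0.2] open 42.5 0.0
time_s: 15.6
eef_pos: [0.3636, 0.3003, 0.0252]
eef_rot: [-0.0, 0.996, -0.091, 0.0]
wrist_force: [0.4, -0.2, 5.6]
opening: 0.151
grasp_force: 59.2
15.6 [363.6 300.3  25.2] alpha -10.47 tilt [0.0005 0.0002] F [ 0.4 -0.2  5.6] open 12.9 59.21123743057251
```

```bash
python3 -m pendant '[[0,0,0.05,0,0,0],[0,0,0.1,0,0,0],[0,0,0.15,0,0,0],[0,0,0.2,0,0,0],[0,0,0.1,0,0,0],[0.17,0.078,0,0,0,-0.007],[0.17,0.078,0,0,0,-0.007],[0.17,0.078,0,0,0,-0.007],[0.17,0.078,0,0,0,-0.007],[0.17,0.078,0,0,0,-0.007]]'; python3 -m pendant '[[0.167,0.078,0,0,0,-0.007],[0,0,0,0,0,0],[0,0,-0.12,0,0,0],[0,0,-0.12,0,0,0],[0,0,-0.05,0,0,0],[0,0,-0.04,0,0,0],[0,0,0,0,0,0],[0,0,0,0,0,0],[0,0,0,0,0,0],[0,0,0,0,0,0]]'
python3 - <<'E'
from h import *
c=camera("scene");o=ctrl.get_obs();p=o["eef_pos"]
a=np.radians(-14.3);D=np.array([[np.cos(a),np.sin(a),0],[-np.sin(a),np.cos(a),0]])
L=[(x*D[0]*.032+y*D[1]*.015) for x in(1,-1) for y in(1,-1)]
S=np.array([.567,.394,.034]);print("pins",proj(c,[S+l for l in L]).round(1).tolist())
H=np.array([*p[:2],p[2]-.0252+.01]);print("holes",proj(c,[H+l for l in L]).round(1).tolist())
im=cv2.imread("pics/scene0.png")
s=lambda i:cv2.resize(i[300:360,325:400],None,fx=5,fy=5,interpolation=2)
cv2.imwrite("pics/a6.png",np.hstack([s(im),s(c["color"])]))
E
python3 s.py
```

```text
time_s: 16.85
eef_pos: [0.5338, 0.3784, 0.1446]
eef_rot: [0.0, 0.993, -0.119, -0.001]
wrist_force: [0.5, 0.1, -0.4]
opening: 0.15
grasp_force: 58.7
time_s: 18.1
eef_pos: [0.5671, 0.3939, 0.0796]
eef_rot: [-0.0, 0.992, -0.124, 0.0]
wrist_force: [0.4, -0.0, -0.2]
opening: 0.152
grasp_force: 58.8
pins [[356.0, 334.3], [348.1, 324.6], [381.6, 324.1], [373.3, 314.9]]
holes [[357.0, 323.8], [349.0, 314.2], [383.1, 313.7], [374.6, 304.5]]
18.15 [567.  393.9  79.4] alpha -14.25 tilt [0.0005 0.0002] F [ 0.6 -0.  -0.9] open 13.1 58.78542602062225
```

View pics/a6.png

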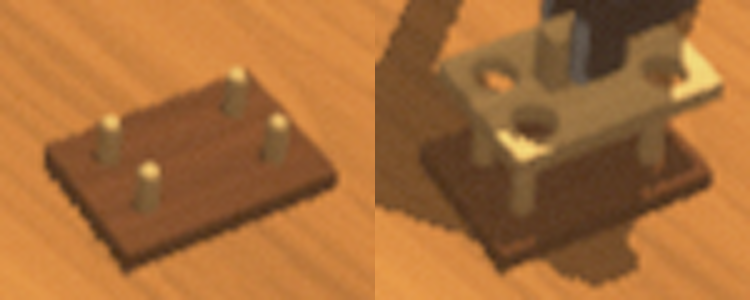

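```bash
python3 -m pendant '[[0.005,-0.0035,-0.02,0,0,0],[0,0,-0.03,0,0,0],[0,0,-0.03,0,0,0],[0,0,-0.03,0,0,0],[0,0,-0.03,0,0,0],[0,0,-0.03,0,0,0],[0,0,-0.02,0,0,0],[0,0,-0.014,0,0,0],[0,0,0,0,0,0],[0,0,0,0,0,0]]';  python3 s.py
```

```text
time_s: 19.4
eef_pos: [0.568, 0.3932, 0.0385]
eef_rot: [-0.0, 0.992, -0.124, 0.0]
wrist_force: [-0.0, -0.0, -0.4]
opening: 0.148
grasp_force: 58.8
19.4 [568.  393.2  38.5] alpha -14.24 tilt [0.0004 0.0002] F [-0.  -0.  -0.4] open 12.6 58.785274028778076
```

```bash
python3 -m pendant '[[0,0,-0.0025,0,0,0],[0,0,-0.0025,0,0,0],[0,0,-0.0025,0,0,0],[0,0,-0.0015,0,0,0],[0,0,0,0,0,0],[0,0,0,0,0,0],[0,0,0,0,0,0],[0,0,0,0,0,0],[0,0,0,0,0,0],[0,0,0,0,0,0]]';  python3 s.py
```

```text
time_s: 20.65
eef_pos: [0.5679, 0.3931, 0.0372]
eef_rot: [-0.0, 0.992, -0.124, 0.0]
wrist_force: [-2.1, -1.1, 5.3]
opening: 0.153
grasp_force: 59.7
20.65 [567.9 393.1  37.2] alpha -14.25 tilt [0.0002 0.    ] F [-2.1 -1.1  5.3] open 13.0 59.7226220369339
```

```bash
python3 -m pendant '[[0,0,0.0025,0,0,0],[0,0,0,0,0,0],[0,0,0,0,0,0],[0,0,0,0,0,0],[0,0,0.05,0,0,0],[0,0,0.1,0,0,0],[0,0,0.15,0,0,0],[0,0,0.15,0,0,0],[0,0,0.1,0,0,0],[0,0,0,0,0,0]]' 0; python3 -m pendant '[[0.024,-0.222,0,0,0,0.027],[0.024,-0.222,0,0,0,0.027],[0.024,-0.222,0,0,0,0.027],[0.024,-0.222,0,0,0,0.027],[0.024,-0.222,0,0,0,0.027],[0.024,-0.222,0,0,0,0.027],[0.024,-0.222,0,0,0,0.027],[0.024,-0.222,0,0,0,0.027],[0.024,-0.222,0,0,0,0.027],[0.024,-0.222,0,0,0,0.027]]'; python3 s.py pics/a7.png 567 394 20
python3 - <<'E'
from h import *
c=camera("top");im=cv2.imread("pics/top0.png")
print(ray(c,[315.2,154.2],.056)*1000)
g=cv2.cvtColor(im,6)[148:166,302:326];print(g)
E
```

```text
time_s: 21.9
eef_pos: [0.5692, 0.3938, 0.15]
eef_rot: [-0.001, 0.992, -0.124, 0.002]
wrist_force: [-1.3, 0.1, -0.9]
opening: 0.506
grasp_force: 0.0
time_s: 23.15
eef_pos: [0.6149, -0.0521, 0.1454]
eef_rot: [-0.0, 0.996, 0.088, -0.001]
wrist_force: [0.6, -0.6, 0.4]
opening: 0.499
grasp_force: 0.0
23.15 [614.9 -52.1 145.4] alpha 10.13 tilt [-0.0023  0.0007] F [ 0.6 -0.6  0.4] open 42.4 0.0
top origin 76 96
scene origin 314 254
[[ 623.26988295 -141.90017732   56.        ]]
[[123 125 122 124 120 119 158 200 168 172 229 225 225 199 156 189 187 139
  120 121 124 130 120 129]
 [122 117 120 121 134 174 210 222 161 147 227 224 221 214 207 217 218 197
  156 116 125 122 126 126]
 [123 122 118 130 181 193 193 207 116 145 224 221 222 219 220 223 221 213
  179 153 118 117 122 121]
 [120 115 121 131 187 186 160 209 130 102 195 226 221 223 204 197 221 191
  170 200 153 112 117 121]
 [120 115 143 186 214 212 203 222 169  53 159 227 223 221 206 197 224 206
  203 224 194 133 116 113]
 [116 119 174 213 218 224 223 225 193  56 144 229 222 221 218 210 223 222
  224 225 218 177 119 116]
 [113 117 169 184 1
[... 493 characters left out ...]
78 155 206 187 203 225 222 224 205 130  96 195 228 225 226 200 189
  222 197 181 169  96  97]
 [100  69 137 216 227 224 224 224 225 221 175  51 164 232 228 206 177 197
  226 223 213 173  96 100]
 [110  84 104 196 228 203 192 223 224 225 197  90 102 158 149 121 156 222
  226 227 205 138 102 111]
 [104  91  78 147 209 177 163 226 222 224 203 115  52  54  49  51 133 197
  210 217 157  98 114 116]
 [111 103  85  80 155 194 211 225 224 217 212 164  79  87 104 151 198 185
  168 176 104 100 101 102]
 [107 110  92  50  87 143 203 229 220 205 212 220 195 182 178 222 232 208
  136 105  86 107 104  97]
 [103 104  97  76  61  68 122 179 210 215 221 231 231 202 183 224 189 144
   92  75 104 107 110 106]]
```

View pics/a7.png

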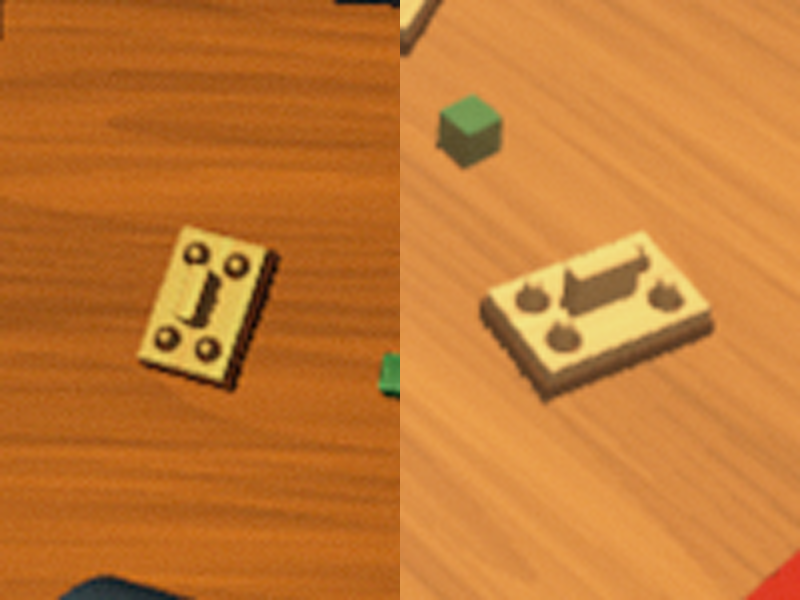

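```bash
python3 -m pendant '[[0.024,-0.222,0,0,0,0.027],[0.0235,-0.222,0,0,0,0.027],[0,0,0,0,0,0],[0,0,-0.15,0,0,0],[0,0,-0.15,0,0,0],[0,0,-0.1,0,0,0],[0,0,-0.07,0,0,0],[0,0,-0.04,0,0,0],[0,0,-0.022,0,0,0],[0,0,0,0,0,0]]'; python3 -m pendant '[[0,0,0,0,0,0],[0,0,0,0,0,0],[0,0,0,0,0,0],[0,0,0,0,0,0],[0,0,0,0,0,0],[0,0,0,0,0,0],[0,0,0,0,0,0],[0,0,0,0,0,0],[0,0,0,0,0,0],[0,0,0,0,0,0]]' -1; python3 s.py
```

```text
time_s: 24.55
eef_pos: [0.6256, -0.1399, 0.0409]
eef_rot: [0.0, 0.992, 0.13, 0.0]
wrist_force: [-0.3, 1.2, -0.2]
opening: 0.5
grasp_force: 0.0
time_s: 25.8
eef_pos: [0.6259, -0.1401, 0.0413]
eef_rot: [0.0, 0.992, 0.13, 0.001]
wrist_force: [-0.8, -0.9, 6.4]
opening: 0.148
grasp_force: 60.4
25.8 [ 625.9 -140.1   41.3] alpha 14.91 tilt [ 0.0012 -0.0007] F [-0.8 -0.9  6.4] open 12.6 60.440311431884766
```

```bash
python3 -m pendant '[[0,0,0.05,0,0,0],[0,0,0.1,0,0,0],[0,0,0.15,0,0,0],[0,0,0.1,0,0,0],[0.0025,0.2,0,0,0,0],[0.0025,0.2,0,0,0,0],[0.0025,0.2,0,0,0,0],[0.0025,0.2,0,0,0,0],[0.0025,0.2,0,0,0,0],[0.0025,0.2,0,0,0,0]]'; python3 -m pendant '[[0.0035,0.2065,0,0,0,0],[0,0,0,0,0,0],[0,0,-0.1,0,0,0],[0,0,-0.1,0,0,0],[0,0,-0.05,0,0,0],[0,0,-0.03,0,0,0],[0,0,0,0,0,0],[0,0,0,0,0,0],[0,0,0,0,0,0],[0,0,0,0,0,0]]';  python3 s.py pics/a8.png 630 141 40
```

```text
time_s: 27.05
eef_pos: [0.6283, 0.1016, 0.1213]
eef_rot: [0.0, 0.992, 0.13, 0.0]
wrist_force: [1.0, 0.4, -0.3]
opening: 0.15
grasp_force: 59.5
time_s: 28.3
eef_pos: [0.6293, 0.1417, 0.065]
eef_rot: [0.0, 0.992, 0.13, 0.0]
wrist_force: [-0.3, -1.0, -1.0]
opening: 0.15
grasp_force: 59.6
28.3 [629.3 141.7  65. ] alpha 14.92 tilt [0.0008 0.    ] F [-0.3 -1.  -1. ] open 12.8 59.56668198108673
top origin 165 75
scene origin 216 200
```

View pics/a8.png

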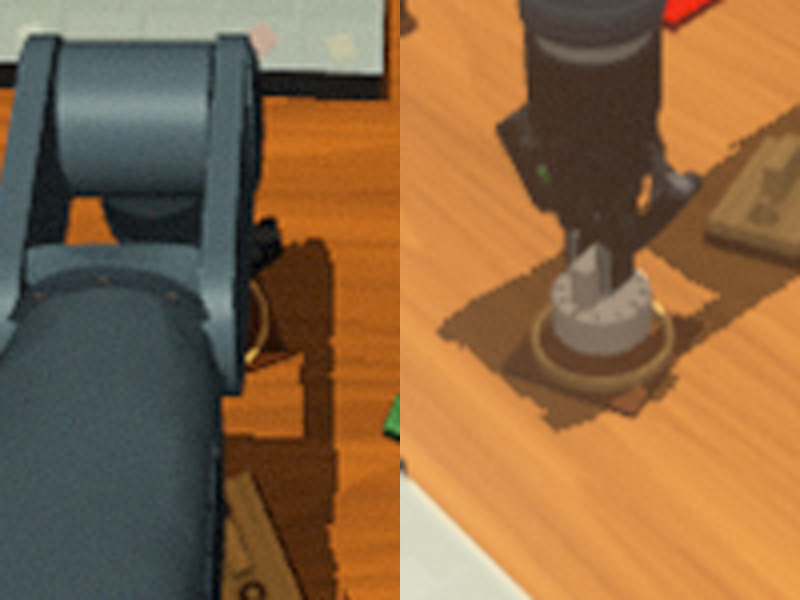

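```bash
python3 -m pendant '[[0,0,-0.02,0,0,0],[0,0,-0.02,0,0,0],[0,0,-0.02,0,0,0],[0,0,-0.015,0,0,0],[0,0,-0.006,0,0,0],[0,0,-0.0025,0,0,0],[0,0,-0.0025,0,0,0],[0,0,0,0,0,0],[0,0,0,0,0,0],[0,0,0,0,0,0]]';  python3 s.py
```

```text
time_s: 29.65
eef_pos: [0.629, 0.1416, 0.0474]
eef_rot: [0.0, 0.992, 0.13, 0.0]
wrist_force: [0.4, 0.3, -0.7]
opening: 0.148
grasp_force: 59.6
29.65 [629.  141.6  47.4] alpha 14.91 tilt [ 0. -0.] F [ 0.4  0.3 -0.7] open 12.5 59.56692695617676
```

```bash
python3 -m pendant '[[0,0,-0.0015,0,0,0],[0,0,-0.0015,0,0,0],[0,0,-0.0015,0,0,0],[0,0,0,0,0,0],[0,0,0,0,0,0],[0,0,0,0,0,0],[0,0,0,0,0,0],[0,0,0,0,0,0],[0,0,0,0,0,0],[0,0,0,0,0,0]]';  python3 s.py
```

```text
time_s: 30.9
eef_pos: [0.6292, 0.1415, 0.0473]
eef_rot: [0.0, 0.992, 0.13, 0.0]
wrist_force: [-3.5, -0.5, 6.0]
opening: 0.152
grasp_force: 60.6
30.9 [629.2 141.5  47.3] alpha 14.91 tilt [ 0.0003 -0.0001] F [-3.5 -0.5  6. ] open 12.9 60.63405990600586
```

```bash
python3 -m pendant '[[0,0,0.0025,0,0,0],[0,0,0,0,0,0],[0,0,0,0,0,0],[0,0,0,0,0,0],[0,0,0.05,0,0,0],[0,0,0.1,0,0,0],[0,0,0.15,0,0,0],[0,0,0.15,0,0,0],[0,0,0.05,0,0,0],[0,0,0,0,0,0]]' 0; python3 -m pendant '[[-0.128,-0.1757,0,0,0,-0.0692],[-0.128,-0.1757,0,0,0,-0.0692],[-0.128,-0.1757,0,0,0,-0.0692],[-0.128,-0.1757,0,0,0,-0.0692],[-0.128,-0.1757,0,0,0,-0.0692],[-0.128,-0.1757,0,0,0,-0.0692],[-0.128,-0.1757,0,0,0,-0.0692],[0,0,0,0,0,0],[0,0,-0.1,0,0,0],[0,0,-0.1,0,0,0]]'; python3 s.py pics/a9.png 450 -104 40
```

```text
time_s: 32.15
eef_pos: [0.6296, 0.1416, 0.1483]
eef_rot: [0.0, 0.992, 0.13, 0.001]
wrist_force: [0.8, -1.2, 0.1]
opening: 0.498
grasp_force: 0.0
time_s: 33.4
eef_pos: [0.4499, -0.1037, 0.1059]
eef_rot: [-0.0, 0.969, -0.247, -0.0]
wrist_force: [0.1, -0.6, -0.4]
opening: 0.501
grasp_force: 0.0
33.4 [ 449.9 -103.7  105.9] alpha -28.62 tilt [-0.0003  0.0006] F [ 0.1 -0.6 -0.4] open 42.6 0.0
top origin 250 140
scene origin 211 131
```

View pics/a9.png

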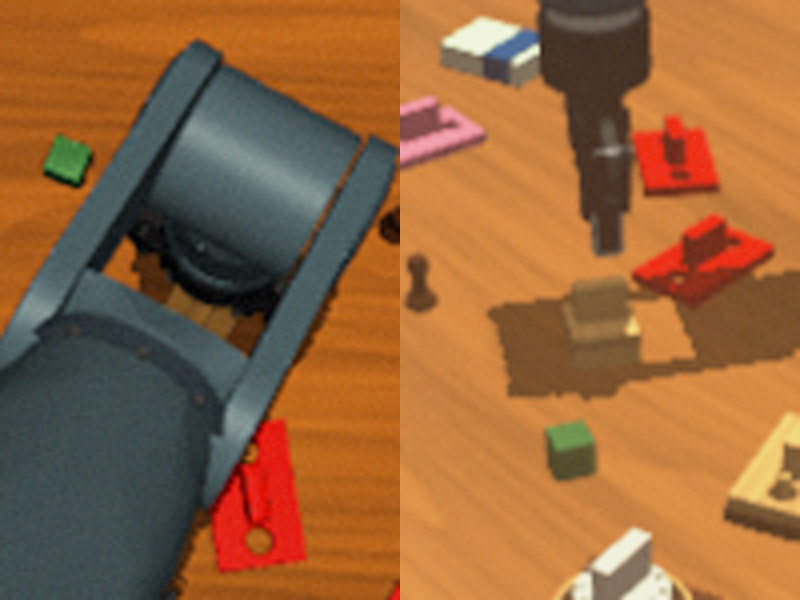

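```bash
python3 -m pendant '[[0,-0.002,-0.1,0,0,0],[0,0,-0.1,0,0,0],[0,0,-0.07,0,0,0],[0,0,-0.03,0,0,0],[0,0,-0.02,0,0,0],[0,0,0,0,0,0],[0,0,0,0,0,0],[0,0,0,0,0,0],[0,0,0,0,0,0],[0,0,0,0,0,0]]'; python3 -m pendant '[[0,0,0,0,0,0],[0,0,0,0,0,0],[0,0,0,0,0,0],[0,0,0,0,0,0],[0,0,0,0,0,0],[0,0,0,0,0,0],[0,0,0,0,0,0],[0,0,0,0,0,0],[0,0,0,0,0,0],[0,0,0,0,0,0]]' -1; python3 s.py
```

```text
time_s: 34.75
eef_pos: [0.4499, -0.1049, 0.043]
eef_rot: [0.0, 0.969, -0.248, 0.0]
wrist_force: [0.3, 0.6, -0.6]
opening: 0.499
grasp_force: 0.0
time_s: 36.0
eef_pos: [0.4498, -0.1048, 0.0429]
eef_rot: [-0.0, 0.969, -0.248, -0.0]
wrist_force: [-0.4, 0.1, -1.4]
opening: 0.146
grasp_force: 61.5
36.0 [ 449.8 -104.8   42.9] alpha -28.68 tilt [-0.0001  0.0001] F [-0.4  0.1 -1.4] open 12.4 61.49842143058777
```

```bash
python3 -m pendant '[[0,0,0.05,0,0,0],[0,0,0.15,0,0,0],[0,0,0.2,0,0,0],[0,0,0.05,0,0,0],[0.0644,-0.197,0,0,0,-0.06],[0.0644,-0.197,0,0,0,-0.06],[0.0644,-0.197,0,0,0,-0.06],[0.0644,-0.197,0,0,0,-0.06],[0.0644,-0.197,0,0,0,-0.06],[0.0644,-0.197,0,0,0,-0.06]]'; python3 -m pendant '[[0.0644,-0.197,0,0,0,-0.06],[0,0,0,0,0,0],[0,0,-0.1,0,0,0],[0,0,-0.1,0,0,0],[0,0,-0.1,0,0,0],[0,0,-0.03,0,0,0],[0,0,0,0,0,0],[0,0,0,0,0,0],[0,0,0,0,0,0],[0,0,0,0,0,0]]';  python3 s.py pics/b1.png 540 -380 30
```

```text
time_s: 37.25
eef_pos: [0.527, -0.3421, 0.1319]
eef_rot: [-0.0, 0.86, -0.51, -0.001]
wrist_force: [0.9, -0.8, -1.3]
opening: 0.147
grasp_force: 61.5
time_s: 38.5
eef_pos: [0.5403, -0.3809, 0.0676]
eef_rot: [0.0, 0.836, -0.548, 0.001]
wrist_force: [0.3, 0.4, -0.7]
opening: 0.151
grasp_force: 61.5
38.5 [ 540.3 -380.9   67.6] alpha -66.49 tilt [ 0.0008 -0.0008] F [ 0.3  0.4 -0.7] open 12.8 61.51192545890808
top origin 347 112
scene origin 135 109
```

View pics/b1.png

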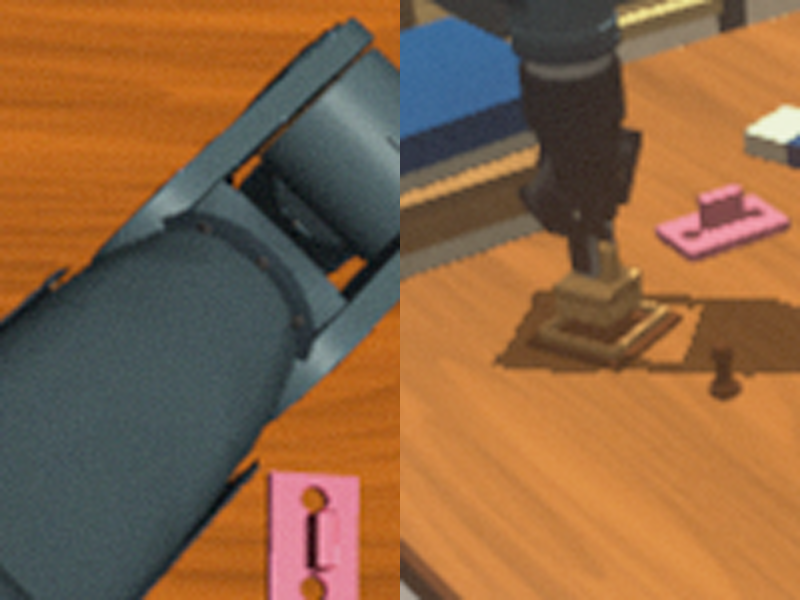

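```bash
python3 -m pendant '[[0,0,-0.02,0,0,0],[0,0,-0.02,0,0,0],[0,0,-0.02,0,0,0],[0,0,-0.015,0,0,0],[0,0,-0.01,0,0,0],[0,0,-0.005,0,0,0],[0,0,-0.0015,0,0,0],[0,0,0,0,0,0],[0,0,0,0,0,0],[0,0,0,0,0,0]]';  python3 s.py; python3 -m pendant '[[0,0,-0.0015,0,0,0],[0,0,-0.0015,0,0,0],[0,0,0,0,0,0],[0,0,0,0,0,0],[0,0,0,0,0,0],[0,0,0,0,0,0],[0,0,0,0,0,0],[0,0,0,0,0,0],[0,0,0,0,0,0],[0,0,0,0,0,0]]';  python3 s.py
```

```text
time_s: 39.85
eef_pos: [0.54, -0.3807, 0.0489]
eef_rot: [0.0, 0.836, -0.548, 0.0]
wrist_force: [-1.0, 0.3, 4.4]
opening: 0.153
grasp_force: 62.0
39.85 [ 540.  -380.7   48.9] alpha -66.48 tilt [ 0.     -0.0001] F [-1.   0.3  4.4] open 13.0 62.00439691543579
time_s: 41.1
eef_pos: [0.54, -0.3807, 0.0489]
eef_rot: [0.0, 0.836, -0.548, 0.0]
wrist_force: [-3.4, 3.2, 6.9]
opening: 0.15
grasp_force: 62.9
41.1 [ 540.  -380.7   48.9] alpha -66.48 tilt [-0.     -0.0002] F [-3.4  3.2  6.9] open 12.8 62.87774920463562
```

Seated. Release, lift, and move back out of view.

```bash
python3 -m pendant '[[0,0,0.0025,0,0,0],[0,0,0,0,0,0],[0,0,0,0,0,0],[0,0,0,0,0,0],[0,0,0.05,0,0,0],[0,0,0.1,0,0,0],[0,0,0.15,0,0,0],[0,0,0.15,0,0,0],[0,0,0.15,0,0,0],[0,0,0,0,0,0]]' 0; python3 -m pendant '[[-0.2,-0.1,0,0,0,0],[-0.2,-0.1,0,0,0,0],[-0.2,-0.1,0,0,0,0],[-0.2,-0.1,0,0,0,0],[-0.2,-0.1,0,0,0,0],[-0.2,-0.1,0,0,0,0],[-0.2,-0.1,0,0,0,0],[-0.2,-0.1,0,0,0,0],[0,0,0,0,0,0],[0,0,0,0,0,0]]' ; python3 s.py
python3 - <<'E'
import cv2,numpy as np
from h import camera
t=camera("top")["color"][120:280,100:430];s=camera("scene")["color"][160:360,150:425]
cv2.imwrite("pics/z.png",np.vstack([cv2.resize(t,(660,320),interpolation=2),cv2.resize(s,(385,280),interpolation=2,dst=None) if 0 else np.pad(cv2.resize(s,(385,280),interpolation=2),((0,0),(0,275),(0,0)))]))
E
```

```text
time_s: 42.35
eef_pos: [0.5418, -0.3823, 0.1738]
eef_rot: [0.001, 0.836, -0.548, 0.004]
wrist_force: [0.7, -0.2, 0.4]
opening: 0.5
grasp_force: 0.0
time_s: 43.6
eef_pos: [0.2202, -0.5401, 0.1682]
eef_rot: [-0.0, 0.836, -0.548, -0.0]
wrist_force: [1.1, 0.2, 0.2]
opening: 0.499
grasp_force: 0.0
43.6 [ 220.2 -540.1  168.2] alpha -66.52 tilt [0.0003 0.0009] F [1.1 0.2 0.2] open 42.4 0.0
```

View pics/z.png

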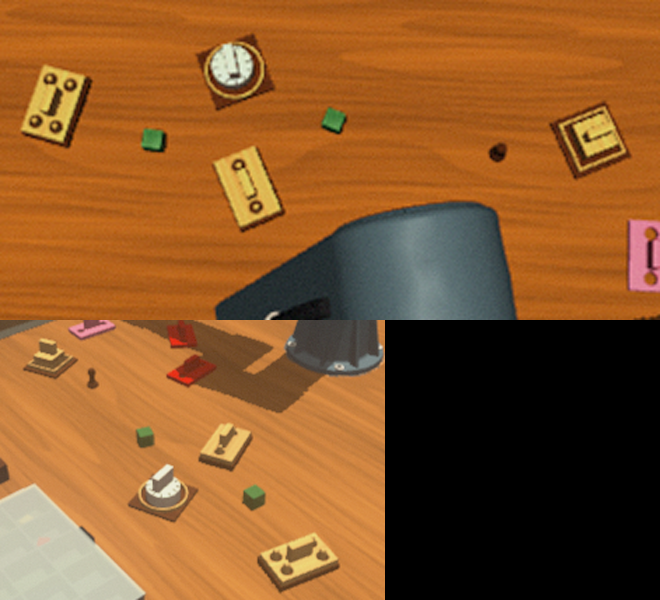

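All four parts are seated, upright and let go, and the cubes are where they were.

```bash
python3 -c "from bench import ctrl;print(ctrl.hand_in())"
```

```text
the job is handed in; nothing more can be done
None
```

The job is handed in: the final pictures show both covers flat over their matching pins, the timer inside the round rim and the dice box squarely inside the square rim, all upright and let go, with the green cubes where they were, after about 44 s of robot time.

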